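Change over the spring clips on a wood strip

ROBOT

A 6-joint arm with a two-finger parallel gripper is mounted at the origin on the work surface; the furniture and walls round the work are solid. World frame = base frame: x ahead of the robot, y to its left, z up, the work surface at z = 0. Lengths are in m, angles in rad, forces in N, time in s.
With the tool pointing down it reaches from about 0.35 to 0.775 m from the base axis. Payload 7.3 kg.
Tool frame: the origin (TCP) lies at the centre of the arm's flange, where the gripper is bolted on; the fingertips stand 178 mm ahead of it and the grasp point (between the pads) lies 159 mm ahead of it (tip_extent is the distance from the TCP to the fingertips, in m); z points along the fingers, y is the line along which they close (so a half turn about z gives the same grasp; the last joint's range is limited). The gripper opens to 92 mm and grips with 3 to 60 N. Pads are 19 mm wide; open, the fingers measure 130 mm over their backs; the gripper's body (75 mm by 190 mm) begins 47 mm behind the grasp point.
Start: joints at [1.015, 0.342, 1.524, -0, 1.275, -0.146], TCP at [0.209, 0.482, 0.405] pointing down, gripper open.
Joint ranges: [-2.53, 2.53], [-0.77, 2.02], [0.04, 2.7], [-1, 4.14], [0.28, 2.66], [-3.11, 3.11]. Speed limits (rad/s): [2.57, 2.57, 3.14, 3.14, 3.14, 3.14].

INTERFACE

Orientations are given as [roll, pitch, yaw] about the fixed x, y, z axes, in that order (R = Rz(yaw) Ry(pitch) Rx(roll)).
In Python, from cell import * gives the robot as it stands.
- The arm moves only by the tool arm_command, never from a script. Its arguments are lists of equal length, an entry for each row: "xyz": the shift along the world's x, y, z in mm, a list of three; "spin": the turn about the world's z in degrees. In form: {"xyz": [[tx, ty, tz], ...], "spin": [spin, ...]}. A call has 1 to 20 rows; each row shifts and turns the commanded pose from where the row before left it; what a row does not reach is not made up. A row lasts 1/10 s, in which the tool goes at most 50 mm and 8.59 degrees, less where a joint would pass 70% of its speed; a pose out of reach is approached as far as the arm can. A call with a gripper value outside its range is refused whole. "jaw" is the opening, from -1 (shut) to 1 (fully open), set as the call begins (left out, the last holds). The fingers move at their own pace and stop on an object; "squeeze" is the grip in N (left out, the last holds). Time passes only in rows, so rows that do not move let the fingers close. It gives the time, the measured TCP pose, the force, the opening and the grip force at its end, in the units of the state.
- observe(): the state, without advancing time (a new reading comes with each control period).
- read_camera(name): name is "scene" or "side" or "wrist"; returns a dict with "img" (384x512x3 uint8, red, green, blue), "depth" (384x512 float32, m along the optical axis (not along the pixel's ray), 0 where there is no reading), "fx", "fy", "cx", "cy" (pixels), "dist_coeffs" ([k1, k2, p1, p2, k3] as OpenCV has them; the pictures are not rectified), "world_from_camera" (4x4, takes a point from camera to world coordinates). Camera axes: x right, y up, looking along -z (the intrinsics and any distortion apply to the point x, -y, -z); pixel columns grow to the right and rows downward; lengths in m; the calibration is good to about 2 mm. A picture is of the moment at which its call begins.
- hand_in(): hands the job in; it is judged then, once.
The state is a dict: "time": time; "qpos": joint angles; "qvel": joint speeds; "joint_efforts": joint torques, N m; "tool_pos": TCP position; "tool_rot": TCP orientation; "contact_force": force on the tool from outside, world axes, zero at the start; "torque": the same for the moment, N m; "opening": finger opening in m; "grip_force": force on a finger pad.
Only numpy, scipy, OpenCV 4.12 (cv2) and the standard library are available. Lean on these libraries where they do the work, as an engineer would, in place of code of your own. Each camera call takes 0.05 s, during which the arm holds its last target. There are 200 camera calls.

TASK

The wood strip in the holder is held down by one of two spring clips; free that end for marking. First swing the other clip round its pivot screw onto the strip until it bears firmly against its home stop, and only then swing the first clip clear, back until it bears firmly on its parking stop, so that the strip is never left unclipped. Push the clips sideways by their upright studs with closed fingertips, without gripping them: hold each against its stop for about half a second with some 10 to 14 newtons, never over 20, which bends it; leave the strip lying in its bed, do not press on it, do not disturb the loose tape measure and pencil, and end clear of everything.

Things in the scene. Friction and masses are not known exactly. Their poses are not given: they have to be found in the camera images.
- holder: Fixed plywood board 146 x 250 x 15 mm lying on the bench; origin at bench level, midway along y, the board from x -78 to +68 mm. On it the strip's bed: at +x a fence, at both y ends a cleat (tops 24.5 mm above the bench), at -x a low lip (top 18.5 mm). Its x points away from the robot, give or take its yaw.
- strip: Loose bare pine strip 64 (x) x 160 (y) x 12 mm in the bed, with 1 to 2 mm of play on each side; origin at the centre of its underside, which lies 15 mm above the bench, its top 27 mm. Its -x edge is where the clips ride up.
- hold_mount: Round steel pivot (plate 48 mm across) of the clip that holds the strip at first, fixed on the board, left or right; the two pivots stand 100 mm apart along the holder's -x side. Origin on the pivot axis at the board's top (15 mm above the bench), z up, x towards the strip, within 0.05 rad of the holder's x. The pivot screw's head ends 27 mm above this origin, the stop pins on the plate 23 mm.
- spare_mount: The like pivot of the other, identical clip, which is parked beside the strip at the start. Same axes and sizes.
- hold_stud (a point): Point on the first clip's upright round steel stud (10 mm thick), 65 mm from the pivot axis, 64 mm above the bench; the stud is bare from 37 to 73 mm above the bench and does not rise. The clip's angle a is 0 with its arm along -y of its mount (beside the strip) and grows counter-clockwise from above: stud at (65 sin a, -65 cos a) mm in the mount's frame. Stays where it is left.
- spare_stud (a point): The same of the other clip. Each clip has two hard stops: parking at a = -0.12 to 0.12 rad, home 1.05 rad further, at 0.93 to 1.17 (their pins are set anew each time, differently on each pivot). At a = 0.3 to 0.55 the foot under the stud meets the strip's edge and must be pushed up 2 mm onto it against a spring (up to 9 N at the stud); elsewhere moving it takes 1.5 to 5 N.
- tape: Loose tape measure, 41 x 89 x 70 mm high, standing beside the holder's -y end, a bystander; origin at the centre of its underside.
- carpenter_pencil: Loose flat pencil, 168 mm long, lying in front of the holder, a bystander.

How it is judged:
By the outcome, as a careful person would: the job done as asked, in the order asked, and still so for the second after the job is handed in, with the robot touching nothing.
It also fails if it takes over 72 s, if anything falls off the work surface, if the arm or the gripper's body presses on something with over 40 N, if the wrist force passes 120 N, or if a joint passes its speed limit or range.

## Working session

There is one attempt and no reset: what is moved stays moved. The work goes in short steps, Python scripts to look and compute and a tool call to move; the robot and the scene stay as the last step left them, time stands still between calls to the robot, and variables do not carry over. Pictures are saved under pics/ and viewed, at most 10 in all, crops included, and the job is handed in when it is done.

Besides the shell and the picture viewer there is one more tool, called after "Emit:" by a JSON object that holds its "op" and its "data". arm_command: Moves the arm, as the interface text tells. Its arguments: {"type":"object","properties":{"xyz":{"type":"array","items":{"type":"array","items":{"type":"number"}}},"spin":{"type":"array","items":{"type":"number"}},"jaw":{"type":"number"},"squeeze":{"type":"number"}},"required":["xyz","spin"]}

```bash
mkdir -p pics; ls; cat > h.py <<'E'
from cell import *
import numpy as np, cv2
def ray(c,u,v):
    K=np.array([[c['fx'],0,c['cx']],[0,c['fy'],c['cy']],[0,0,1.]])
    p=cv2.undistortPoints(np.array([[[u,v]]],float),K,np.array(c['dist_coeffs'],float))[0,0]
    W=np.array(c['world_from_camera']); return W[:3,3],W[:3,:3]@np.array([p[0],-p[1],-1.])
def plane(c,u,v,z):
    o,d=ray(c,u,v); return o+d*(z-o[2])/d[2]
def cross(rs):
    A=np.zeros((3,3));b=np.zeros(3)
    for o,d in rs:
        d=d/np.linalg.norm(d);P=np.eye(3)-np.outer(d,d);A+=P;b+=P@o
    x=np.linalg.solve(A,b); return x,[np.linalg.norm((np.eye(3)-np.outer(d,d)/(d@d))@(x-o)) for o,d in rs]
def cloud(c):
    h,w=c['depth'].shape;K=np.array([[c['fx'],0,c['cx']],[0,c['fy'],c['cy']],[0,0,1.]])
    uv=np.stack(np.meshgrid(np.arange(w),np.arange(h)),-1).reshape(-1,1,2).astype(float)
    p=cv2.undistortPoints(uv,K,np.array(c['dist_coeffs'],float))[:,0]
    D=c['depth'].reshape(-1,1);W=np.array(c['world_from_camera'])
    return (np.hstack([p[:,:1],-p[:,1:],-np.ones_like(D)])*D@W[:3,:3].T+W[:3,3]).reshape(h,w,3)
E
python3 - <<'E'
from h import *
import pickle
s=observe();print({k:np.round(v,3) for k,v in s.items()})
ims=[];C={}
for n in('scene','side','wrist'):
    c=read_camera(n);C[n]=c;ims.append(c['img']);print(n,np.round(c['world_from_camera'],3).tolist(),c['fx'],c['dist_coeffs'])
pickle.dump(C,open('c0.pkl','wb'))
a=np.vstack([np.hstack(ims[:2]),np.hstack([ims[2],ims[2]*0])])
cv2.imwrite('pics/a.png',cv2.resize(a[:,:,::-1],(800,600)))
E
```

```text
pics
{'time': np.float64(0.0), 'qpos': array([ 1.015,  0.343,  1.525,  0.   ,  1.275, -0.146]), 'qvel': array([ 0.001, -0.   ,  0.001, -0.   , -0.001, -0.001]), 'joint_efforts': array([-1.0000e-03, -4.3124e+01, -2.4422e+01,  7.2000e-02,  5.6000e-02,
       -0.0000e+00]), 'tool_pos': array([0.209, 0.481, 0.404]), 'tool_rot': array([-3.14 , -0.   ,  2.732]), 'contact_force': array([ 0.485, -0.975,  0.773]), 'torque': array([0.012, 0.012, 0.023]), 'grip_force': np.float64(0.0), 'opening': np.float64(0.092)}
scene [[0.762, 0.399, -0.511, 0.104], [-0.648, 0.449, -0.615, -0.603], [-0.016, 0.8, 0.6, 0.578], [0.0, 0.0, 0.0, 1.0]] 406.07280185947354 [0.0449357 0.        0.        0.        0.       ]
side [[-1.0, 0.001, -0.029, 0.524], [-0.026, -0.421, 0.907, 0.682], [-0.012, 0.907, 0.421, 0.439], [0.0, 0.0, 0.0, 1.0]] 366.88707607831026 [0.00915209 0.         0.         0.         0.        ]
wrist [[0.399, -0.878, -0.266, 0.137], [0.917, 0.381, 0.117, 0.512], [-0.002, -0.291, 0.957, 0.384], [0.0, 0.0, 0.0, 1.0]] 326.29376734258057 [-0.0392567  0.         0.         0.         0.       ]
```

View pics/a.png

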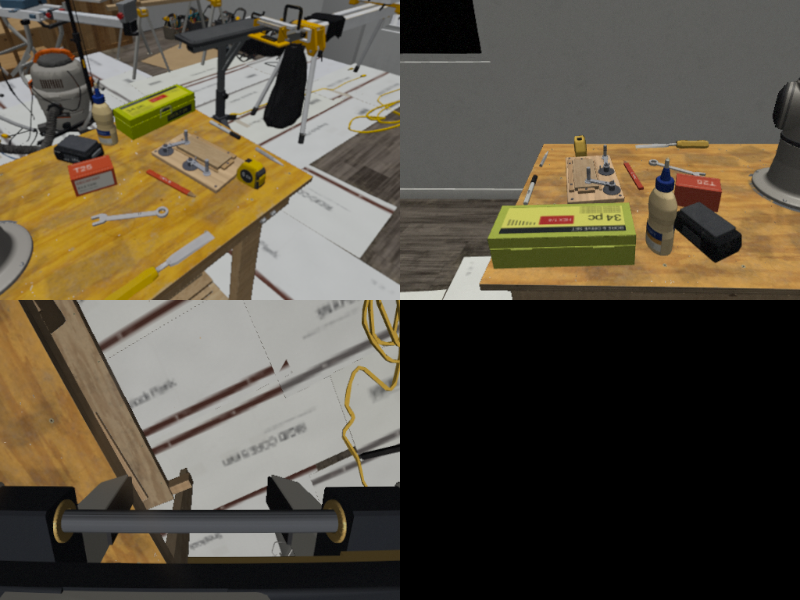

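The scene view (top left) shows the holder at about px (255,200) full scale, with the tape to its right. In the side view it's at about (250,230). I'll enlarge both.

```bash
python3 - <<'E'
from h import *
import pickle
C=pickle.load(open('c0.pkl','rb'))
a=cv2.resize(C['scene']['img'][150:270,180:360],(800,533),interpolation=cv2.INTER_CUBIC)
b=cv2.resize(C['side']['img'][160:270,190:320],(709,600),interpolation=cv2.INTER_CUBIC)
cv2.imwrite('pics/b.png',a[:,:,::-1]);cv2.imwrite('pics/c.png',b[:,:,::-1])
P=cloud(C['scene']);
for u,v in [(255,200),(325,218),(240,200),(200,195),(300,235)]: print(u,v,P[v,u].round(3), plane(C['scene'],u,v,.015).round(3))
E
```

```text
255 200 [ 0.552 -0.057  0.028] [ 0.563 -0.044  0.015]
325 218 [ 0.591 -0.223  0.061] [ 0.634 -0.19   0.015]
240 200 [ 0.537 -0.023  0.016] [ 0.537 -0.021  0.015]
200 195 [0.48  0.053 0.016] [0.48  0.055 0.015]
300 235 [ 0.568 -0.182  0.001] [ 0.557 -0.192  0.015]
```

View pics/b.png

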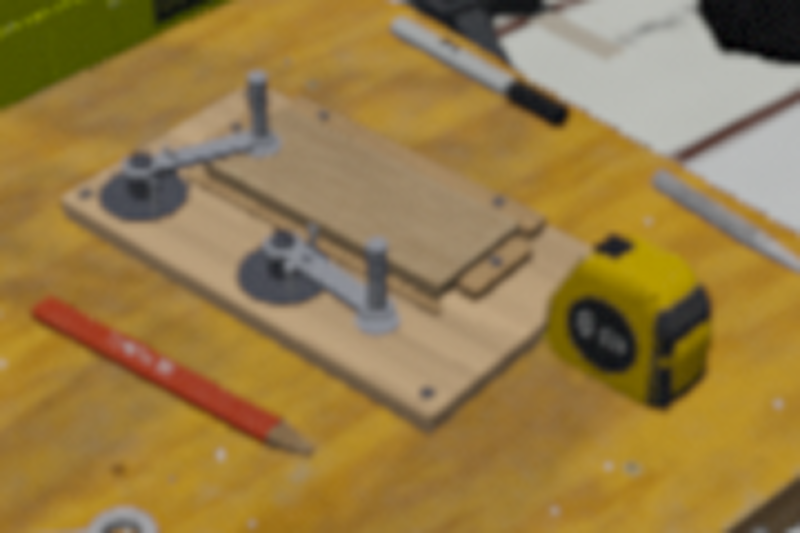

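View pics/c.png

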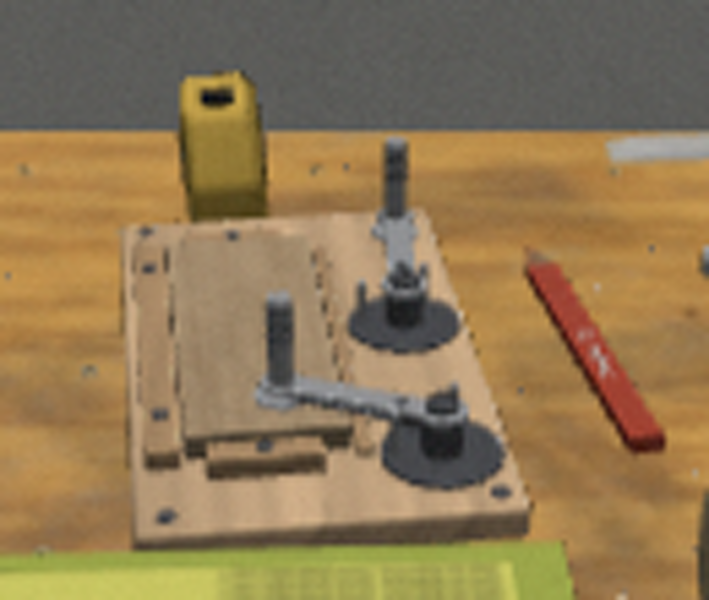

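The crops show the hold clip on the +y (left) pivot: stud top at scene crop (257,75) and side crop (279,297). The spare clip is parked on the -y pivot: stud top at scene (377,243) and side (396,143). Next I'll triangulate these.

```bash
python3 - <<'E'
from h import *
import pickle
C=pickle.load(open('c0.pkl','rb'))
S=lambda u,v:ray(C['scene'],u/4.444+180-.4,v/4.444+150-.4)
D=lambda u,v:ray(C['side'],u/5.454+190-.4,v/5.454+160-.4)
for n,a,b in [('spare stud top',(377,243),(396,143)),('hold stud top',(257,75),(279,297)),('spare head',(283,238),(404,270)),('hold head',(142,160),(444,396)),('tape top',(615,240),(222,95))]:
    x,e=cross([S(*a),D(*b)]);print(n,x.round(4),np.round(e,4))
c=C['wrist'];s=observe();yaw=s['tool_rot'][2]
W=np.array(c['world_from_camera']);print((W[:3,3]-s['tool_pos']).round(3),yaw)
E
```

```text
spare stud top [ 0.5196 -0.125   0.0733] [0.0007 0.0007]
hold stud top [0.5642 0.0182 0.0742] [0.0003 0.0003]
spare head [ 0.5155 -0.0626  0.0423] [0.0005 0.0005]
hold head [0.5018 0.0357 0.0414] [0.0001 0.0001]
tape top [ 0.6028 -0.1912  0.0692] [0.0021 0.0021]
[-0.072  0.031 -0.02 ] 2.7317910416980054
```

Measurements check out: stud tops at 73–74 mm, heads at 41–42 mm, pivots 99 mm apart, and radii of 62.5 and 65 mm. The holder yaw is about 0.14. I'll move over the holder with the gripper shut and take a second look from the wrist.

Emit:
{"op": "arm_command", "data": {"xyz": [[11.5,-26.5,0],[11.5,-26.5,0],[11.5,-26.5,0],[11.5,-26.5,0],[11.5,-26.5,0],[11.5,-26.5,0],[11.5,-26.5,0],[11.5,-26.5,0],[11.5,-26.5,0],[11.5,-26.5,0],[11.5,-26.5,0],[11.5,-26.5,0],[11.5,-26.5,0],[11.5,-26.5,0],[11.5,-26.5,0],[11.5,-26.5,0],[11.5,-26.5,0],[11.5,-26.5,0],[11.5,-26.5,0],[11.5,-26.5,0]], "spin": [-7.6,-7.6,-7.6,-7.6,-7.6,-7.6,-7.6,-7.6,-7.6,-7.6,-7.6,-7.6,-7.6,-7.6,-7.6,-7.6,-7.6,-7.6,-7.6,-7.6], "jaw": -1}}

```text
time: 2.15
tool_pos: [0.4394, -0.0497, 0.4046]
tool_rot: [-3.141, 0.0, 0.073]
contact_force: [1.0, -0.2, 0.1]
opening: 0.0006
grip_force: 0.0
```

Emit:
{"op": "arm_command", "data": {"xyz": [[0,0,0],[0,0,0],[0,0,0]], "spin": [0,0,0]}}

```text
time: 2.45
tool_pos: [0.4388, -0.0478, 0.4046]
tool_rot: [-3.141, 0.001, 0.081]
contact_force: [0.0, 1.0, -0.8]
opening: 0.0005
grip_force: 0.0
```

```bash
python3 - <<'E'
from h import *
import pickle
s=observe();print({k:np.round(v,4) for k,v in s.items()})
c=read_camera('wrist');pickle.dump(c,open('w1.pkl','wb'))
print(np.round(c['world_from_camera'],3).tolist())
cv2.imwrite('pics/d.png',cv2.resize(c['img'],(800,600),interpolation=cv2.INTER_CUBIC)[:,:,::-1])
E
```

```text
{'time': np.float64(2.45), 'qpos': array([-2.8250e-01,  1.8880e-01,  1.7368e+00,  2.0000e-04,  1.2169e+00,
        1.2074e+00]), 'qvel': array([ 0.0096, -0.0065, -0.0008, -0.0016, -0.0037,  0.0022]), 'joint_efforts': array([-5.00000e-01, -3.39740e+01, -2.40058e+01,  3.40000e-02,
       -8.10000e-02, -1.50000e-03]), 'tool_pos': array([ 0.4388, -0.0478,  0.4046]), 'tool_rot': array([-3.1411e+00,  7.0000e-04,  8.0800e-02]), 'contact_force': array([ 0.0086,  1.0441, -0.7624]), 'torque': array([-0.0459,  0.1739,  0.0071]), 'grip_force': np.float64(0.0), 'opening': np.float64(0.0005)}
[[0.08, 0.954, 0.289, 0.517], [-0.997, 0.077, 0.024, -0.042], [0.0, -0.29, 0.957, 0.384], [0.0, 0.0, 0.0, 1.0]]
```

View pics/d.png

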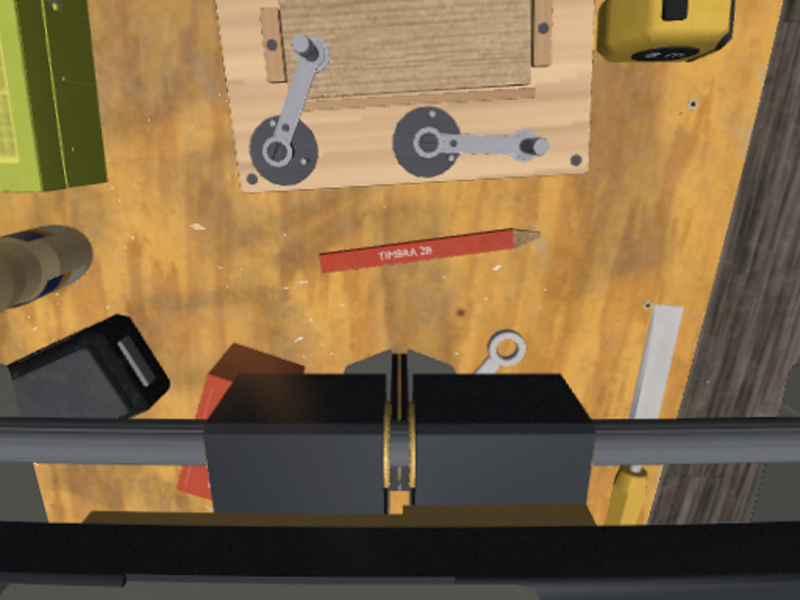

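The wrist view shows the hold clip on the strip (stud top about (303,46), head (278,151)). The spare is parked: stud top (541,146), head (429,142). The pencil is near (425,250), in front of the board. I'll combine all three views.

```bash
python3 - <<'E'
from h import *
import pickle
C=pickle.load(open('c0.pkl','rb'));w=pickle.load(open('w1.pkl','rb'))
S=lambda u,v:ray(C['scene'],u/4.444+180-.4,v/4.444+150-.4)
D=lambda u,v:ray(C['side'],u/5.454+190-.4,v/5.454+160-.4)
V=lambda u,v:ray(w,u*.64-.2,v*.64-.2)
X={}
for n,a,b,d in [('ss',(377,243),(396,143),(541,146)),('hs',(257,75),(279,297),(303,45)),('sh',(283,238),(404,270),(429,142)),('hh',(142,160),(444,396),(278,151))]:
    x,e=cross([S(*a),D(*b),V(*d)]);X[n]=x;print(n,x.round(4),np.round(e,4),plane(w,d[0]*.64-.2,d[1]*.64-.2,.073 if n[1]=='s' else .042).round(4))
d=X['sh']-X['hh'];y=np.arctan2(d[0],-d[1]);print('yaw',y,np.hypot(*d[:2]))
for s,h in(('ss','sh'),('hs','hh')):
    r=X[s]-X[h];print(np.hypot(*r[:2]),'a',np.arctan2(r[0],-r[1])-y)
for u,v in [(320,262),(425,250),(535,235)]: print('pencil',plane(w,u*.64,v*.64,.005).round(3))
E
```

```text
ss [ 0.5197 -0.1255  0.0734] [0.0006 0.001  0.0006] [ 0.5201 -0.1261  0.073 ]
hs [0.5638 0.0166 0.074 ] [0.0012 0.0009 0.0012] [0.5637 0.0156 0.073 ]
sh [ 0.516  -0.062   0.0422] [0.0008 0.0006 0.0008] [ 0.5168 -0.0617  0.042 ]
hh [0.5024 0.0358 0.0413] [0.0003 0.0007 0.001 ] [0.5035 0.0356 0.042 ]
yaw 0.13792843897915222 0.09878489528083952
0.06359686209095089 a -0.07965435354946826
0.06434235557627738 a 1.129433183208461
pencil [0.422 0.01  0.005]
pencil [ 0.438 -0.069  0.005]
pencil [ 0.456 -0.15   0.005]
```

Emit:
{"op": "arm_command", "data": {"xyz": [[4,-8,-18],[4,-8,-18],[4,-8,-18],[4,-8,-18],[4,-8,-18],[4,-8,-18],[4,-8,-18],[4,-8,-18],[4,-8,-18],[4,-7,-16],[0,0,0],[0,0,0],[0,0,0]], "spin": [-1,0,0,0,0,0,0,0,0,0,0,0,0]}}

```text
time: 3.8
tool_pos: [0.4792, -0.1268, 0.2276]
tool_rot: [3.141, -0.001, 0.063]
contact_force: [-0.1, 0.4, -0.3]
opening: 0.0004
grip_force: 0.0
```

```bash
python3 - <<'E'
from h import *
c=read_camera('scene');d=read_camera('side')
a=cv2.resize(c['img'][110:260,180:340],(640,600),interpolation=cv2.INTER_CUBIC)
cv2.imwrite('pics/e.png',a[:,:,::-1])
s=observe();print(s['tool_pos'],s['tool_rot'],s['contact_force'],s['qpos'])
E
```

```text
[ 0.47924691 -0.12703062  0.22768803] [ 3.14083881e+00 -1.36489159e-03  6.22463715e-02] [-0.36847196 -0.18801642  0.36296262] [-4.13803727e-01  5.12014238e-01  1.82371768e+00 -6.18184341e-05
  8.04302140e-01  1.09478959e+00]
```

View pics/e.png

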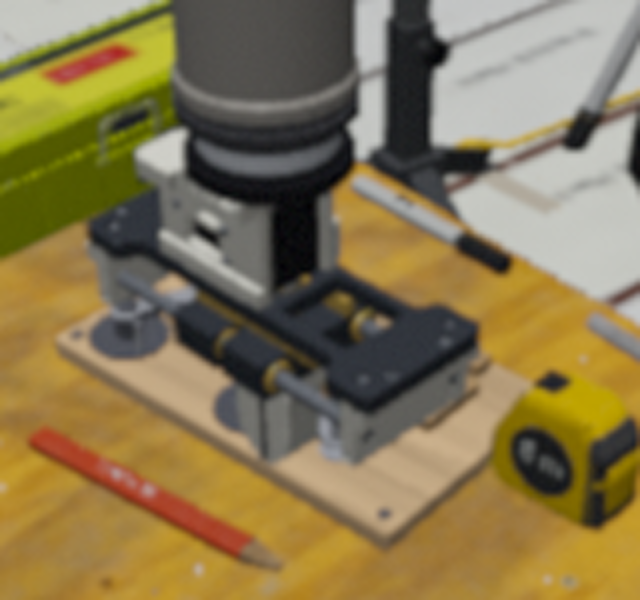

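Fingers are in front (-x) of the spare stud and clear of everything. I'll advance to contact.

Emit:
{"op": "arm_command", "data": {"xyz": [[5,0,0],[5,0,0],[5,0,0],[3,0,0],[2,0,0],[1,0,0],[1,0,0],[1,0,0]], "spin": [0,0,0,0,0,0,0,0]}}

```text
time: 4.7
tool_pos: [0.5021, -0.1275, 0.2267]
tool_rot: [-3.142, 0.0, 0.061]
contact_force: [0.8, -0.8, -0.4]
opening: 0.0006
grip_force: 0.0
```

Emit:
{"op": "arm_command", "data": {"xyz": [[1,0,0],[1,0,0]], "spin": [0,0]}}

```text
time: 4.9
tool_pos: [0.5042, -0.1275, 0.2267]
tool_rot: [3.142, 0.0, 0.061]
contact_force: [-0.2, -0.1, 1.1]
opening: 0.0005
grip_force: 0.3
```

Emit:
{"op": "arm_command", "data": {"xyz": [[1,0,0],[1,0,0]], "spin": [0,0]}}

```text
time: 5.1
tool_pos: [0.506, -0.1275, 0.2267]
tool_rot: [-3.142, 0.001, 0.061]
contact_force: [-1.2, -0.6, 0.9]
opening: 0.0002
grip_force: 0.7
```

Emit:
{"op": "arm_command", "data": {"xyz": [[1,0,0],[1,0,0]], "spin": [0,0]}}

```text
time: 5.3
tool_pos: [0.5081, -0.1274, 0.2267]
tool_rot: [-3.142, 0.0, 0.061]
contact_force: [-2.3, 0.6, 0.3]
opening: 0.0002
grip_force: 0.7
```

```bash
python3 - <<'E'
import numpy as np
P=np.array([.516,-.062])
T=lambda t:P+.0645*np.array([np.sin(t),-np.cos(t)])-.0145*np.array([np.cos(t),np.sin(t)])
ts=np.linspace(.09,.99,19);X=np.array([T(t) for t in ts])*1e3
print(np.round(np.diff(X,axis=0),1).tolist());print(X[[0,-1]])
ts=np.arange(.99,1.2,.02);print(np.round(np.diff([T(t)*1e3 for t in ts],axis=0),2).tolist())
E
```

```text
[[3.3, -0.4], [3.3, -0.2], [3.3, -0.0], [3.3, 0.1], [3.3, 0.3], [3.3, 0.5], [3.2, 0.6], [3.2, 0.8], [3.2, 1.0], [3.1, 1.1], [3.1, 1.3], [3.0, 1.4], [2.9, 1.6], [2.8, 1.7], [2.7, 1.8], [2.6, 2.0], [2.5, 2.1], [2.4, 2.2]]
[[ 507.35585179 -127.54219024]
 [ 561.96767264 -109.5128727 ]]
[[0.94, 0.93], [0.92, 0.95], [0.9, 0.97], [0.88, 0.98], [0.86, 1.0], [0.84, 1.02], [0.82, 1.03], [0.8, 1.05], [0.78, 1.07], [0.76, 1.08]]
```

Emit:
{"op": "arm_command", "data": {"xyz": [[3.3,-0.4,0],[3.3,-0.2,0],[3.3,0,0],[3.3,0.1,0],[3.3,0.3,0],[3.3,0.5,0]], "spin": [3.2,3,3,3,3,3]}}

```text
time: 5.9
tool_pos: [0.528, -0.1271, 0.2267]
tool_rot: [-3.141, 0.0, 0.381]
contact_force: [-1.9, -0.5, 0.3]
opening: 0.0001
grip_force: 0.8
```

Emit:
{"op": "arm_command", "data": {"xyz": [[3.2,0.6,0],[3.2,0.8,0],[3.2,1,0],[3.1,1.1,0],[3.1,1.3,0],[3,1.4,0]], "spin": [2.9,2.9,2.9,2.9,2.9,2.9]}}

```text
time: 6.5
tool_pos: [0.5466, -0.1211, 0.2267]
tool_rot: [-3.141, 0.001, 0.685]
contact_force: [-2.5, -0.3, 0.8]
opening: 0.0003
grip_force: 1.4
```

Emit:
{"op": "arm_command", "data": {"xyz": [[2.9,1.6,0],[2.8,1.7,0],[2.7,1.8,0],[2.6,2,0],[2.5,2.1,0]], "spin": [2.9,2.9,2.9,2.9,2.9]}}

```text
time: 7.0
tool_pos: [0.5602, -0.1121, 0.2267]
tool_rot: [3.142, 0.001, 0.938]
contact_force: [-1.7, -3.9, 1.5]
opening: 0.0008
grip_force: 1.8
```

Emit:
{"op": "arm_command", "data": {"xyz": [[1,0.9,0],[0.9,0.9,0],[0.9,0.9,0]], "spin": [1.2,1.2,1.2]}}

```text
time: 7.3
tool_pos: [0.5631, -0.1093, 0.2268]
tool_rot: [3.141, 0.0, 0.999]
contact_force: [-1.2, -2.6, 0.6]
opening: 0.0
grip_force: 1.7
```

Emit:
{"op": "arm_command", "data": {"xyz": [[0.5,0.5,0],[0.5,0.5,0]], "spin": [0.6,0.6]}}

```text
time: 7.5
tool_pos: [0.5642, -0.1082, 0.2268]
tool_rot: [3.141, 0.0, 1.02]
contact_force: [-1.1, -3.7, 0.5]
opening: 0.0002
grip_force: 1.7
```

Emit:
{"op": "arm_command", "data": {"xyz": [[0.5,0.5,0],[0.5,0.5,0]], "spin": [0.6,0.6]}}

```text
time: 7.7
tool_pos: [0.5652, -0.1071, 0.2268]
tool_rot: [3.141, -0.0, 1.041]
contact_force: [-0.8, -4.0, 0.3]
opening: 0.0004
grip_force: 1.6
```

Emit:
{"op": "arm_command", "data": {"xyz": [[0.45,0.5,0],[0.45,0.5,0]], "spin": [0.6,0.6]}}

```text
time: 7.9
tool_pos: [0.566, -0.1063, 0.2268]
tool_rot: [3.141, 0.001, 1.062]
contact_force: [-2.3, -6.4, 1.4]
opening: 0.0007
grip_force: 2.9
```

Emit:
{"op": "arm_command", "data": {"xyz": [[0.4,0.5,0],[0,0,0]], "spin": [0.6,0]}}

```text
time: 8.1
tool_pos: [0.5663, -0.1061, 0.2268]
tool_rot: [3.141, 0.001, 1.073]
contact_force: [-2.5, -7.2, 1.7]
opening: 0.0006
grip_force: 3.3
```

Emit:
{"op": "arm_command", "data": {"xyz": [[0.4,0.5,0],[0,0,0]], "spin": [0.6,0]}}

```text
time: 8.3
tool_pos: [0.5665, -0.1059, 0.2268]
tool_rot: [3.141, 0.002, 1.083]
contact_force: [-2.6, -8.7, 1.1]
opening: 0.0005
grip_force: 4.0
```

Emit:
{"op": "arm_command", "data": {"xyz": [[0.4,0.5,0],[0.3,0.4,0],[0,0,0]], "spin": [0,0,0]}}

```text
time: 8.6
tool_pos: [0.5669, -0.1055, 0.2268]
tool_rot: [-3.141, 0.003, 1.083]
contact_force: [-5.3, -11.4, 1.4]
opening: 0.0001
grip_force: 5.6
```

Emit:
{"op": "arm_command", "data": {"xyz": [[0,0,0],[0,0,0],[0,0,0],[0,0,0]], "spin": [0,0,0,0]}}

```text
time: 9.0
tool_pos: [0.5669, -0.1055, 0.2267]
tool_rot: [-3.141, 0.003, 1.083]
contact_force: [-5.1, -10.9, 2.5]
opening: -0.0001
grip_force: 5.6
```

Emit:
{"op": "arm_command", "data": {"xyz": [[0,0,0],[0,0,0],[0,0,0]], "spin": [0,0,0]}}

```text
time: 9.3
tool_pos: [0.5669, -0.1055, 0.2268]
tool_rot: [-3.141, 0.003, 1.083]
contact_force: [-4.6, -10.6, 1.6]
opening: -0.0001
grip_force: 5.6
```

Held about 12 N on the home stop for about 1 s. I'll back off and rise, and check the green toolbox for clearance near the hold clip.

Emit:
{"op": "arm_command", "data": {"xyz": [[-1,-2,0],[-3,-6,0],[-4,-8,0],[-4,-8,0],[0,0,20],[0,0,30],[0,0,30],[0,0,0]], "spin": [0,0,0,0,0,0,0,0]}}

```text
time: 10.1
tool_pos: [0.5562, -0.1288, 0.3109]
tool_rot: [3.134, -0.001, 1.082]
contact_force: [1.0, 0.8, 0.2]
opening: 0.0004
grip_force: 0.0
```

```bash
python3 - <<'E'
from h import *
import pickle
C=pickle.load(open('c0.pkl','rb'))
for n in('scene','side'):
    P=cloud(C[n]);h=cv2.cvtColor(C[n]['img'],cv2.COLOR_RGB2HSV)
    m=(h[...,0]>28)&(h[...,0]<45)&(h[...,1]>120)&(P[...,2]>.01)&(P[...,2]<.3)&(P[...,1]>.05)&(P[...,0]>.3)&(P[...,0]<.8)&(C[n]['depth']>0)
    q=P[m];print(n,len(q),np.percentile(q,[1,50,99],axis=0).round(3).tolist())
c=read_camera('side');s=observe();print(s['tool_pos'],s['contact_force'])
b=cv2.resize(c['img'][160:270,190:320],(709,600),interpolation=cv2.INTER_CUBIC)
cv2.imwrite('pics/f.png',b[:,:,::-1])
E
```

```text
scene 3447 [[0.465, 0.173, 0.011], [0.557, 0.187, 0.066], [0.73, 0.273, 0.078]]
side 11838 [[0.468, 0.183, 0.011], [0.598, 0.275, 0.071], [0.731, 0.288, 0.078]]
[ 0.55568169 -0.12858667  0.30873982] [-0.04099516 -0.14311063 -0.50550095]
```

View pics/f.png

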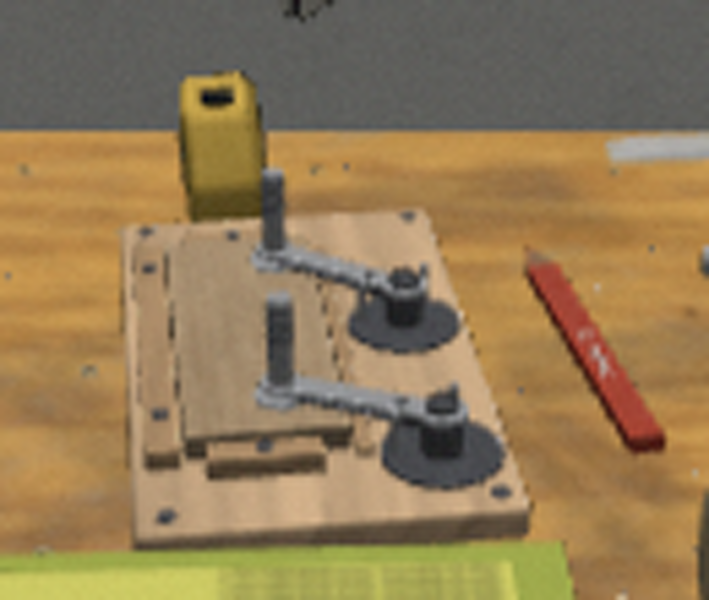

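The spare clip now sits on the strip (stud top at about (272,175) in the crop), and the strip, tape and pencil haven't moved. The toolbox (y > 0.17) is clear. I'll go over to the far side of the hold stud.

Emit:
{"op": "arm_command", "data": {"xyz": [[2,20,0],[2,20,0],[2,20,0],[2,20,0],[2,20,0],[2,20,0],[2,20,0],[2,20,0],[2,16,0],[0,0,0],[0,0,0]], "spin": [1.2,1.2,1.2,1.2,1.2,1.2,1.2,1.2,1.0,0,0]}}

```text
time: 11.25
tool_pos: [0.5733, 0.0477, 0.3062]
tool_rot: [-3.141, 0.001, 1.268]
contact_force: [-0.4, 0.0, -0.2]
opening: 0.0008
grip_force: 0.0
```

Emit:
{"op": "arm_command", "data": {"xyz": [[0,0,-20],[0,0,-20],[0,0,-20],[0,0,-12],[0,0,-8],[0,0,0],[0,0,0]], "spin": [0,0,0,0,0,0,0]}}

```text
time: 11.95
tool_pos: [0.5737, 0.0476, 0.2273]
tool_rot: [3.141, -0.0, 1.267]
contact_force: [0.0, -0.6, 0.3]
opening: 0.0001
grip_force: 0.0
```

```bash
python3 - <<'E'
import numpy as np
from h import *
s=observe();p=s['tool_pos'];print(p,s['tool_rot'],s['contact_force'])
P=np.array([.5025,.0358])
T=lambda t:P+.0645*np.array([np.sin(t),-np.cos(t)])+.0145*np.array([np.cos(t),np.sin(t)])
print(T(1.267)*1e3)
ts=np.arange(1.267,.1,-.05);X=np.array([T(t) for t in ts])*1e3
print([(round(t,2),*np.round(d,1)) for t,d in zip(ts[1:],np.diff(X,axis=0))])
E
```

```text
[0.57374996 0.04762332 0.22728703] [ 3.14056225e+00 -2.01376619e-04  1.26720867e+00] [ 0.01793184 -0.6113837   0.30513289]
[568.38399785  30.34116984]
[(np.float64(1.22), np.float64(-0.4), np.float64(-3.3)), (np.float64(1.17), np.float64(-0.5), np.float64(-3.3)), (np.float64(1.12), np.float64(-0.7), np.float64(-3.2)), (np.float64(1.07), np.float64(-0.8), np.float64(-3.2)), (np.float64(1.02), np.float64(-1.0), np.float64(-3.1)), (np.float64(0.97), np.float64(-1.2), np.float64(-3.1)), (np.float64(0.92), np.float64(-1.3), np.float64(-3.0)), (np.float64(0.87), np.float64(-1.5), np.float64(-3.0)), (np.float64(0.82), np.float64(-1.6), np.float64(-2.9)), (np.float64(0.77), np.float64(-1.7), np.float64(-2.8)), (np.float64(0.72), np.float64(-1.9), np.float64(-2.7)), (np.float64(0.67), np.float64(-2.0), np.float64(-2.6)), (np.float64(0.62), np.float64(-2.1), np.float64(-2.5)), (np.float64(0.57), np.float64(-2.3), np.float64(-2.4)), (np.float64(0.52), np.float64(-2.4), np.float64(-2.3)), (np.float64(0.47), np.float64(-2.5), np.float64(-2.2)), (np.float64(0.42), np.float64(-2.6), np.float64(-2.0)), (np.float64(0.37), np.float64(-2.7), np.float64(-1.9)), (np.float64(0.32), np.float64(-2.8), np.float64(-1.8)), (np.float64(0.27), np.float64(-2.9), np.float64(-1.6)), (np.float64(0.22), np.float64(-3.0), np.float64(-1.5)), (np.float64(0.17), np.float64(-3.0), np.float64(-1.3)), (np.float64(0.12), np.float64(-3.1), np.float64(-1.2))]
```

Emit:
{"op": "arm_command", "data": {"xyz": [[-1.2,-4,0],[-1.2,-4,0],[-1.2,-4,0],[-0.9,-2.6,0],[-0.5,-1.5,0],[-0.3,-1.2,0],[0,0,0]], "spin": [0,0,0,0,0,0,0]}}

```text
time: 12.65
tool_pos: [0.5683, 0.0307, 0.2269]
tool_rot: [3.141, -0.0, 1.267]
contact_force: [1.3, 2.3, 1.5]
opening: 0.0009
grip_force: 1.3
```

Emit:
{"op": "arm_command", "data": {"xyz": [[-0.4,-3.3,0],[-0.5,-3.3,0],[-0.7,-3.2,0],[-0.8,-3.2,0]], "spin": [-2.9,-2.9,-2.9,-2.9]}}

```text
time: 13.05
tool_pos: [0.5658, 0.0178, 0.2268]
tool_rot: [3.142, -0.001, 1.063]
contact_force: [0.8, 4.1, 1.2]
opening: 0.0004
grip_force: 1.9
```

Emit:
{"op": "arm_command", "data": {"xyz": [[-1,-3.1,0],[-1.2,-3.1,0],[-1.3,-3,0],[-1.5,-3,0],[-1.6,-2.9,0]], "spin": [-2.9,-2.9,-2.9,-2.9,-2.9]}}

```text
time: 13.55
tool_pos: [0.5591, 0.0028, 0.2267]
tool_rot: [-3.141, -0.0, 0.81]
contact_force: [1.5, 3.6, 1.6]
opening: 0.0002
grip_force: 2.2
```

Emit:
{"op": "arm_command", "data": {"xyz": [[-1.7,-2.8,0],[-1.9,-2.7,0],[-2,-2.6,0],[-2.1,-2.5,0],[-2.3,-2.4,0]], "spin": [-2.9,-2.9,-2.9,-2.9,-2.9]}}

```text
time: 14.05
tool_pos: [0.5488, -0.0102, 0.2266]
tool_rot: [-3.141, 0.001, 0.557]
contact_force: [-0.6, 4.1, 0.2]
opening: 0.0003
grip_force: 1.4
```

Emit:
{"op": "arm_command", "data": {"xyz": [[-2.4,-2.3,0],[-2.5,-2.2,0],[-2.6,-2,0],[-2.7,-1.9,0]], "spin": [-2.9,-2.9,-2.9,-2.9]}}

```text
time: 14.45
tool_pos: [0.5386, -0.0187, 0.2265]
tool_rot: [-3.141, 0.001, 0.354]
contact_force: [-0.2, 3.1, -0.7]
opening: 0.0001
grip_force: 1.2
```

The force direction isn't what I expected (mostly +y), so I'll check with a picture.

```bash
python3 - <<'E'
from h import *
c=read_camera('scene');d=read_camera('side')
a=cv2.resize(c['img'][140:230,190:290],(400,360),interpolation=cv2.INTER_CUBIC)
b=cv2.resize(d['img'][165:255,200:300],(400,360),interpolation=cv2.INTER_CUBIC)
cv2.imwrite('pics/g.png',np.hstack([a,b])[:,:,::-1])
s=observe();print(s['tool_pos'],s['tool_rot'],s['contact_force'],s['torque'])
E
```

```text
[ 0.53861946 -0.0189156   0.22658001] [-3.1413292e+00  9.2684502e-04  3.5611032e-01] [-0.64282369  1.27209013  0.71766695] [ 0.04271744  0.08094711 -0.0140685 ]
```

View pics/g.png

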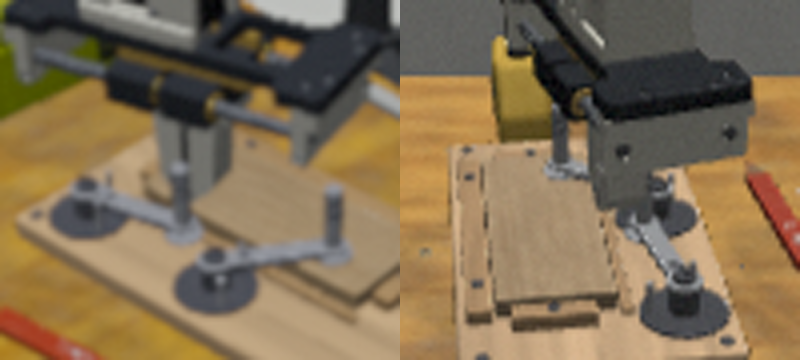

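The stud sits in front of the flat finger face and the clip is off the strip, nearly parked. I'll carry on slowly.

Emit:
{"op": "arm_command", "data": {"xyz": [[-1.1,-0.7,0],[-1.1,-0.6,0],[0,0,0]], "spin": [-1.2,-1.1,0]}}

```text
time: 14.85
tool_pos: [0.5367, -0.0203, 0.2267]
tool_rot: [3.141, 0.0, 0.316]
contact_force: [0.5, 0.6, -0.9]
opening: 0.0006
grip_force: 0.6
```

Emit:
{"op": "arm_command", "data": {"xyz": [[-1.1,-0.6,0],[0,0,0]], "spin": [-1.1,0]}}

```text
time: 15.05
tool_pos: [0.5356, -0.0209, 0.2267]
tool_rot: [3.141, 0.0, 0.296]
contact_force: [0.3, 1.6, -1.3]
opening: 0.0003
grip_force: 0.7
```

Emit:
{"op": "arm_command", "data": {"xyz": [[-1.1,-0.5,0],[0,0,0]], "spin": [-1.1,0]}}

```text
time: 15.25
tool_pos: [0.5345, -0.0215, 0.2268]
tool_rot: [3.141, -0.0, 0.277]
contact_force: [0.6, 1.2, -0.8]
opening: 0.0005
grip_force: 0.6
```

Emit:
{"op": "arm_command", "data": {"xyz": [[-0.8,-0.4,0],[0,0,0]], "spin": [-0.8,0]}}

```text
time: 15.45
tool_pos: [0.5337, -0.0219, 0.2268]
tool_rot: [3.141, -0.0, 0.263]
contact_force: [-0.1, -0.5, -1.4]
opening: 0.0003
grip_force: 0.6
```

Emit:
{"op": "arm_command", "data": {"xyz": [[-0.8,-0.4,0],[0,0,0]], "spin": [-0.8,0]}}

```text
time: 15.65
tool_pos: [0.5329, -0.0223, 0.2268]
tool_rot: [3.141, -0.0, 0.249]
contact_force: [1.9, 0.4, -0.7]
opening: 0.0001
grip_force: 0.6
```

Emit:
{"op": "arm_command", "data": {"xyz": [[-0.9,-0.4,0],[0,0,0]], "spin": [-0.9,0]}}

```text
time: 15.85
tool_pos: [0.532, -0.0227, 0.2268]
tool_rot: [3.141, -0.0, 0.234]
contact_force: [1.5, 0.4, -0.1]
opening: 0.0003
grip_force: 0.6
```

Emit:
{"op": "arm_command", "data": {"xyz": [[-0.9,-0.4,0],[0,0,0]], "spin": [-0.9,0]}}

```text
time: 16.05
tool_pos: [0.5314, -0.023, 0.2269]
tool_rot: [3.141, -0.001, 0.218]
contact_force: [3.5, 0.6, -1.2]
opening: 0.0005
grip_force: 1.5
```

Emit:
{"op": "arm_command", "data": {"xyz": [[-0.8,-0.3,0],[0,0,0]], "spin": [-0.8,0]}}

```text
time: 16.25
tool_pos: [0.5309, -0.0232, 0.227]
tool_rot: [3.141, -0.002, 0.203]
contact_force: [5.3, 2.5, -2.2]
opening: 0.0005
grip_force: 2.7
```

Emit:
{"op": "arm_command", "data": {"xyz": [[-0.8,-0.3,0],[0,0,0]], "spin": [-0.8,0]}}

```text
time: 16.45
tool_pos: [0.5305, -0.0234, 0.2271]
tool_rot: [3.141, -0.004, 0.189]
contact_force: [7.7, 3.2, -3.3]
opening: 0.0002
grip_force: 3.6
```

Emit:
{"op": "arm_command", "data": {"xyz": [[-0.8,-0.3,0],[-0.4,-0.1,0],[0,0,0]], "spin": [0,0,0]}}

```text
time: 16.75
tool_pos: [0.5298, -0.0236, 0.2272]
tool_rot: [3.141, -0.006, 0.19]
contact_force: [9.1, 5.2, -5.6]
opening: 0.0006
grip_force: 5.3
```

Emit:
{"op": "arm_command", "data": {"xyz": [[-0.6,-0.1,0],[0,0,0],[0,0,0],[0,0,0]], "spin": [0,0,0,0]}}

```text
time: 17.15
tool_pos: [0.5295, -0.0236, 0.2273]
tool_rot: [3.141, -0.006, 0.19]
contact_force: [10.8, 4.1, -5.5]
opening: 0.0006
grip_force: 6.0
```

Emit:
{"op": "arm_command", "data": {"xyz": [[0,0,0],[0,0,0],[0,0,0]], "spin": [0,0,0]}}

```text
time: 17.45
tool_pos: [0.5295, -0.0236, 0.2273]
tool_rot: [3.141, -0.006, 0.19]
contact_force: [10.1, 4.7, -4.7]
opening: 0.0006
grip_force: 6.0
```

Emit:
{"op": "arm_command", "data": {"xyz": [[0,0,0],[0,0,0]], "spin": [0,0]}}

```text
time: 17.65
tool_pos: [0.5295, -0.0236, 0.2273]
tool_rot: [3.141, -0.006, 0.19]
contact_force: [10.8, 6.0, -5.1]
opening: 0.0002
grip_force: 6.0
```

Emit:
{"op": "arm_command", "data": {"xyz": [[2,0.4,0],[4,0.8,0],[7,1.4,0],[7,1.4,0],[0,0,0],[0,0,20],[0,0,30],[0,0,40],[0,0,40],[0,0,40],[-20,0,0],[-30,0,0],[-30,0,0],[-30,0,0],[0,0,0],[0,0,0],[0,0,0]], "spin": [0,0,0,0,0,0,0,0,0,0,0,0,0,0,0,0,0]}}

```text
time: 19.35
tool_pos: [0.4385, -0.0202, 0.3969]
tool_rot: [3.141, -0.001, 0.191]
contact_force: [-0.6, 0.5, 0.2]
opening: 0.0003
grip_force: 0.0
```

```bash
python3 - <<'E'
from h import *
s=observe();print(s['time'],s['tool_pos'],s['contact_force'])
c=read_camera('wrist');d=read_camera('side')
b=cv2.resize(d['img'][160:270,190:320],(400,338),interpolation=cv2.INTER_CUBIC)
a=cv2.resize(c['img'][:300],(400,234),interpolation=cv2.INTER_AREA)
a=np.vstack([a,np.zeros((104,400,3),np.uint8)])
cv2.imwrite('pics/i.png',np.hstack([b,a])[:,:,::-1])
E
```

```text
19.35 [ 0.43851313 -0.02017835  0.39691002] [-0.58986291  0.52045475  0.22657192]
```

View pics/i.png

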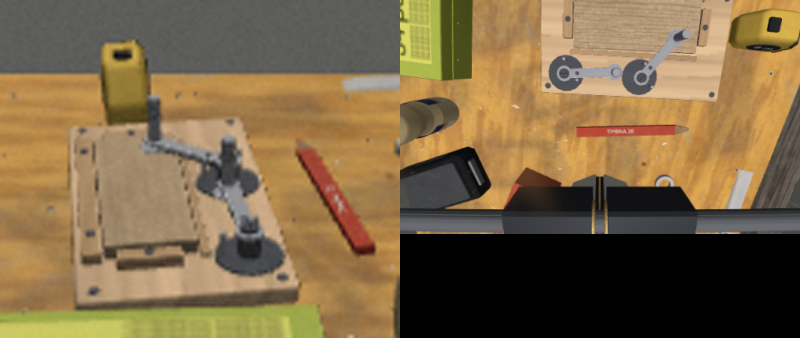

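The spare clip (wrist view, stud (683,35)) is on the strip and the first clip (stud (616,72)) is parked. The strip is still in its bed, and the tape and pencil haven't moved.

```bash
python3 -c "
from cell import *
print(hand_in())"
```

```text
the job is handed in; nothing more can be done
None
```

The job is done and handed in at about 19 s: the spare clip was pressed against its home stop first at about 12 N, then the first clip was swung back onto its parking stop and held there at about 11–12 N. The strip is in its bed, the tape and pencil are undisturbed, and the arm is clear.

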